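# Candle a sawn slab: load its holder, slide it to the click before the light and hold

## Task

A sawn agate slab is to be candled for cracks. Lift the holder with the slab in it up and off its peg, stand it upright and fully down in the slot of the carriage while the carriage is still at its loading end beside the light box, and let go of it; then take the carriage by its pull knob and slide it along the rail until the ball detent clicks with the slab in front of the lit window. Finish holding it there: the program ends with the fingers still gripping the knob and the carriage in the notch; leave the empty holder on its peg and the other things where they lie.

Things in the scene. Friction and masses are not known exactly. Their poses are not given: they have to be found in the camera images.
- light_box: fixed grey bench lamp with a rail before it; origin on the bench; +y along the rail from loading end to light, +x toward the lamp. Housing x 23 to 59, y -56 to 56, 133 mm high, lit window 74 x 80 mm in its -x face, centred at y = 0. Bed and rail x -33 to 31, y -152 to 82 mm, 20 mm high (end stops 28)
- notch (a point): point on the rail, 16 mm above the bench, at which the carriage's middle stands when its spring ball sits in the notch: before the middle of the window; axes as light_box. The ball drops into a 9 mm wide notch: it pulls the carriage in over the last 4 mm (up to 5 N), then 7 to 9 N are needed to leave it on either side. The rail runs on 35 mm beyond
- carriage_slide (a joint): carriage along the rail in m: 0 at the loading end stop, growing along light_box +y; 0.105 in the ball detent's notch; 0.140 at the far end stop. Starts anywhere from 0 to 0.03. About 1.2 N of sliding friction
- slot_floor (a point): middle of the floor of the carriage's open-topped slot, 28 mm above the bench; axes as light_box. The slot is 12.6 mm wide (x), 74 mm long (y), 24 mm deep, with lips flared outwards to 32 mm above the floor.
- carriage: sliding carriage with the slot and a pull arm toward the robot; origin at bench height below the slot's middle, axes as light_box. 84 mm long (y), slot walls up to 60 mm above the bench
- pull_knob (a point): middle of the grip part of the upright black knob at the front end of the carriage's pull arm, 50 mm above the bench, 90 mm in front (-x) of the slot's middle. Knob 18 mm across, from 26 to 66 mm above the bench; moves with the carriage; axes as light_box
- slab_holder: aluminium frame holding a pale agate slab (59 x 82 x 6 mm), about 0.135 kg, hung on one of two pegs. Origin under its foot's centre, z up, y along its width, x through it. 10 mm thick (lowest 5 mm: 7.5); 68 mm wide from z 0 to 114 mm; above it a loop 40 mm wide (y), z 114 to 154, with an opening 20 mm wide, z 114 to 138, through which the peg passes; bar z 138 to 154
- empty_holder: the same frame without a slab, hung on the other peg. Stays there.
- peg_stand: fixed wooden stand; origin on the bench below the middle of the holders' plane; y along its width. Pegs at y = -55 and +55 mm, axis 162 mm high, 6 mm thick, pointing to -x, tip at x = -19 mm turned up 7 mm above the peg's upper side: lift a holder 8 to 17 mm, then draw it 30 mm or more to -x. Back board 22 mm behind the holders' plane, 183 mm high
- loupe_1: folding loupe, 26 x 59 x 15 mm, lying on the bench. Stays there.
- pen: white paint marker with a black cap, 128 mm long, 11 mm thick, lying on the bench. Stays there.
- jasper_slab: loose sawn slab, 52 x 73 x 6 mm, lying flat on the bench. Stays there.

How it is judged (in metres and radians):
On the way, in this order (a step that is already met when the one before it is completed fails the run):
1. the holder with the slab is lifted off its peg and carried by the fingers, clear of the stand (contact force between the fingers and slab_holder above 1 N and x of slab_holder in the frame of peg_stand below -0.035 m and height (world z) of slab_holder above 0.03 m), for 0.2 s.
2. the holder stands upright and fully down in the carriage's slot, let go, with the carriage still at the loading end (z of slab_holder in the frame of slot_floor below 0.003 m and horizontal distance between slab_holder and slot_floor below 0.006 m and angle between slab_holder's own z axis and vertical below 0.12 rad and contact force between the fingers and slab_holder below 0.3 N and value of joint carriage_slide below 0.06 m), for 0.2 s.
At the end, for the whole second after the job is handed in: The fingers grip the pull knob (over 1 N) and the carriage rests in the notch, within 2.5 mm of it; the slab holder stands upright (within 0.12 rad) and fully down in the slot (within 3 mm in height, 6 mm in plan), touched by nothing of the robot; the empty holder still hangs on its peg (value of joint carriage_slide between 0.1025 and 0.1075 m and velocity of joint carriage_slide between -0.005 and 0.005 m/s and contact force between the fingers and carriage above 1 N and z of slab_holder in the frame of slot_floor below 0.003 m and horizontal distance between slab_holder and slot_floor below 0.006 m and angle between slab_holder's own z axis and vertical below 0.12 rad and contact force between the arm and slab_holder below 0.3 N and z of empty_holder in the frame of peg_stand above 0.02 m and distance between the grasp point and pull_knob below 0.035 m); the arm keeps its last pose, push and grip.
It fails at once if the empty holder is disturbed (moved more than 20 mm) (distance of empty_holder from where it was at the start of the episode above 0.02 m).
It fails at once if a bystander (loupe, pen, loose slab) is moved more than 20 mm (distance of any of loupe_1, pen, jasper_slab from where it was at the start of the episode above 0.02 m).
It also fails if it takes over 72 s, if anything falls off the work surface, if the arm or the gripper's body presses on something with over 40 N, if the wrist force passes 120 N, or if a joint passes its speed limit or range.

## Robot

A 6-joint arm with a two-finger parallel gripper is mounted at the origin on a cart in front of the work surface, level with it; the furniture and walls round the work are solid. World frame = base frame: x ahead of the robot, y to its left, z up, the work surface at z = 0. Lengths are in mm, angles in rad, forces in N, time in s.
With the tool pointing down it reaches from about 325 to 900 mm from the base axis. Payload 6.1 kg.
Tool frame: the origin (TCP) lies on the front face of the gripper's body, between the roots of the fingers; the fingertips stand 70 mm ahead of it and the grasp point (between the pads) lies 51 mm ahead of it; z points along the fingers, y is the line along which they close (so a half turn about z gives the same grasp; the last joint's range is limited). The gripper opens to 87 mm and grips with 3 to 60 N. Pads are 19 mm wide; open, the fingers measure 117 mm over their backs; the gripper's body (75 mm by 190 mm) begins 51 mm behind the grasp point.
Start: joints at [1.018, 0.22, 1.526, -0, 1.395, -0.126], TCP at [258.723, 568.928, 292.238] pointing down, gripper open.
Joint ranges: [-2.98, 2.98], [-0.91, 2.08], [0.09, 2.57], [-1.24, 4.39], [0.2, 2.65], [-2.68, 2.68]. Speed limits (rad/s): [2.57, 2.57, 3.01, 3.14, 3.14, 3.14].

## Interface

Orientations are given as a unit quaternion [x, y, z, w].
In Python, from bench import arm, eyes gives the robot as it stands. The module is installed in compiled form; this text tells all that it offers.
- The arm moves only by the tool jog_arm, never from a script. Its argument "deltas" is a list of rows, each an object of numbers: "dx", "dy", "dz": the shift along the world's x, y, z normalised to -1 to 1, where 1 is 0.2 m; "ax", "ay", "az": the turn, a rotation vector about the world's x, y, z normalised to -1 to 1, where 1 is 30 degrees; "jaw": the closure, from 0 (fully open) to 1 (shut). In form: [{"dx": .., "dy": .., "dz": .., "ax": .., "ay": .., "az": .., "jaw": ..}, ...]. A call has 1 to 8 rows; each row is the pose to reach, as a shift and turn from the pose commanded when the call began; what a row does not reach only later rows make up. A row lasts 1/8 s, in which the tool goes at most 62.5 mm and 10.7 degrees, less where a joint would pass 70% of its speed; a pose out of reach is approached as far as the arm can. A call with a number of a shift or a turn outside -1 to 1 is refused whole. A call with a gripper value outside its range is refused whole. The fingers move at their own pace and stop on an object; "force" is the grip in N (left out, the last holds). Time passes only in rows, so rows that repeat a pose let the fingers close. It gives the time, the measured TCP pose, the force, the opening and the grip force at its end, in the units of the state.
- arm.read_state(): the state, without advancing time (a new reading comes with each control period).
- eyes.snapshot(name): name is "scene" or "side" or "wrist"; returns the picture (420x560x3 uint8, blue, green, red); there is no depth.
- eyes.camera_info(name): a dict with "vfov" (degrees; the focal length in pixels is half the picture's height over the tangent of half this angle, whatever the lens; pixels are square), "cx", "cy" (the principal point, pixels), "k1" (the pictures are not rectified: a ray, as slopes to the right and down, at radius r is drawn at 1 + k1 r^2 times it, then the intrinsics apply), "world_to_cam" (4x4, takes a point from world to camera coordinates); the wrist camera has in their place "T_tool_cam" (4x4, takes a point from camera to tool coordinates, whose origin is the TCP and whose axes are the flange's). Camera axes: x right, y down, z forward; pixel columns grow to the right and rows downward; lengths in mm; the calibration is good to about 2 mm. A picture is of the moment at which its call begins: read the wrist's pose just before it. camera_info takes no time and is no camera call.
- arm.sign_off(): hands the job in; it is judged then, once.
The state is a dict: "t": time; "qpos": joint angles; "joint_vel": joint speeds; "joint_torque": joint torques, N m; "tcp_pos": TCP position; "tcp_rot": TCP orientation; "force": force on the tool from outside, world axes, zero at the start; "wrist_torque": the same for the moment, N m; "grip_width": finger opening in mm; "finger_force": force on a finger pad.
Only numpy, scipy, OpenCV 4.12 (cv2) and the standard library are available. Lean on these libraries where they do the work, as an engineer would, in place of code of your own. Each camera call takes 0.05 s, during which the arm holds its last target. There are 200 camera calls.

## Working session

There is one attempt and no reset: what is moved stays moved. The work goes in short steps, Python scripts to look and compute and a tool call to move; the robot and the scene stay as the last step left them, time stands still between calls to the robot, and variables do not carry over. Pictures are saved under pics/ and viewed, at most 10 in all, crops included, and the job is handed in when it is done.

Besides the shell and the picture viewer there is one more tool, called by a JSON object that holds its "op" and its "data", one argument or row to a line. jog_arm: Moves the arm, as the interface text tells. Its arguments: {"type":"object","properties":{"deltas":{"type":"array","items":{"type":"object","properties":{"dx":{"type":"number","minimum":-1,"maximum":1},"dy":{"type":"number","minimum":-1,"maximum":1},"dz":{"type":"number","minimum":-1,"maximum":1},"ax":{"type":"number","minimum":-1,"maximum":1},"ay":{"type":"number","minimum":-1,"maximum":1},"az":{"type":"number","minimum":-1,"maximum":1},"jaw":{"type":"number"}}}},"force":{"type":"number"}},"required":["deltas"]}

```bash
mkdir -p pics
python3 - <<'E'
from bench import arm, eyes
import cv2, json
s=arm.read_state(); print({k:s[k] for k in('t','tcp_pos','tcp_rot','grip_width')})
for n in('scene','side','wrist'):
    i=eyes.camera_info(n); print(n,i)
    im=eyes.snapshot(n); cv2.imwrite(f'pics/{n}0.png',im)
    if n!='wrist': cv2.imwrite(f'pics/{n}0b.png',cv2.resize(im,(800,600),interpolation=cv2.INTER_CUBIC))
E
```

```text
{'t': 0.0, 'tcp_pos': array([258.45894439, 568.50053981, 291.11038939]), 'tcp_rot': array([ 2.11776390e-01,  9.77317632e-01, -9.47564683e-04, -3.30648994e-04]), 'grip_width': 86.66062725382012}
scene {'vfov': 56.44299474790491, 'cx': 278.6768482853627, 'cy': 207.85166549092114, 'k1': -0.04112299891720305, 'world_to_cam': array([[ 7.63715397e-01, -6.45448231e-01, -1.16350177e-02,
        -3.45376966e+02],
       [-4.89421436e-01, -5.67158481e-01, -6.62418233e-01,
         2.87001242e+02],
       [ 4.20957778e-01,  5.11593431e-01, -7.49043864e-01,
         6.69810798e+02],
       [ 0.00000000e+00,  0.00000000e+00,  0.00000000e+00,
         1.00000000e+00]])}
side {'vfov': 53.74574007481656, 'cx': 275.8098537649532, 'cy': 208.52215496978368, 'k1': 0.036624528360826476, 'world_to_cam': array([[ 9.91316221e-01, -1.29676593e-01, -2.18204508e-02,
        -4.72209120e+02],
       [-9.70296275e-02, -6.09325005e-01, -7.86961428e-01,
         1.10673618e+02],
       [ 8.87547305e-02,  7.82244859e-01, -6.16616232e-01,
         1.07380135e+03],
       [ 0.00000000e+00,  0.00000000e+00,  0.00000000e+00,
         1.00000000e+00]])}
wrist {'vfov': 70.96847672040303, 'cx': 274.86852847833126, 'cy': 212.34593176735515, 'k1': 0.013956708931963943, 'T_tool_cam': array([[-3.36016966e-04, -9.54520723e-01, -2.98144390e-01,
         8.24991976e+01],
       [ 9.99999897e-01, -4.11371331e-04,  1.89993609e-04,
         2.73647445e-01],
       [-3.04000892e-04, -2.98144296e-01,  9.54520763e-01,
        -9.27986469e+01],
       [ 0.00000000e+00,  0.00000000e+00,  0.00000000e+00,
         1.00000000e+00]])}
```

View pics/scene0b.png

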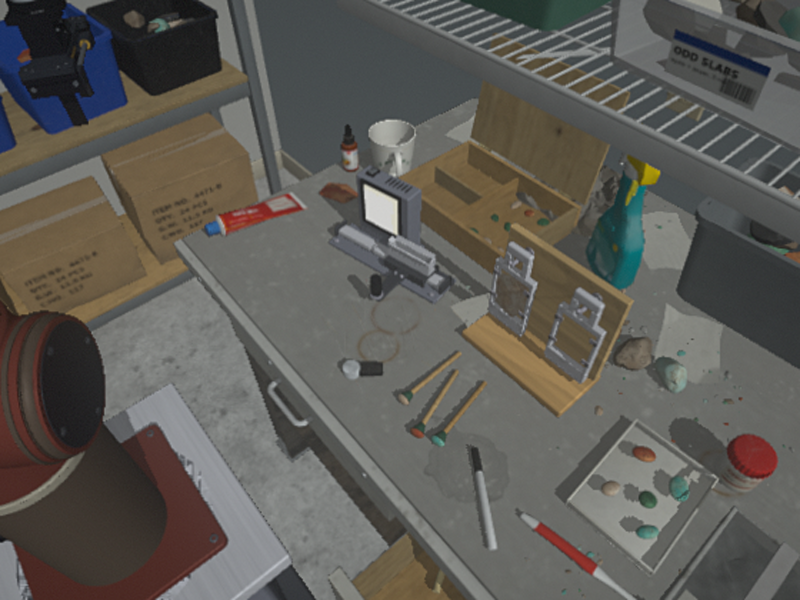

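View pics/side0b.png

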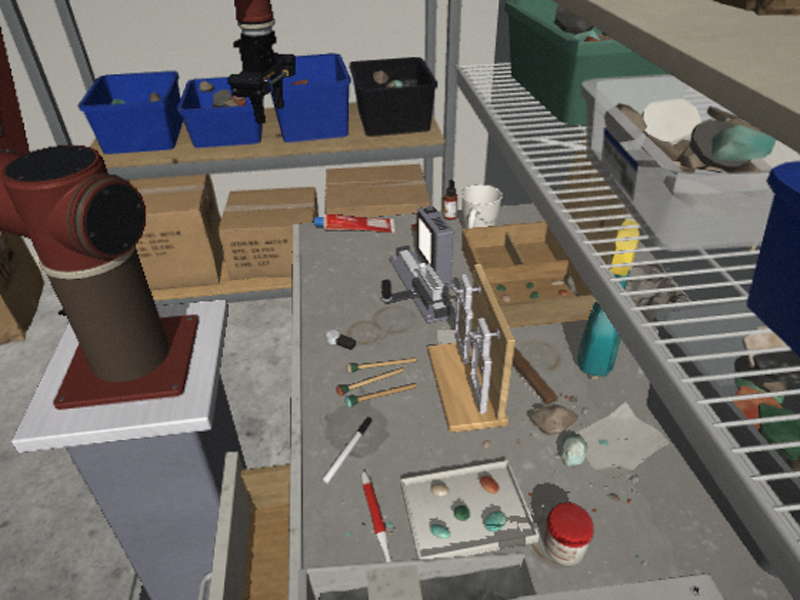

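The scene shows the light box at about (390,215) in the enlarged view, the knob at (376,287), and the holders at (515,285) and (578,330). In the side view the box is at (430,260) and the holders at (470,340). Enlarging both.

Run:
```python
import cv2
a=cv2.imread('pics/scene0.png')[115:290,220:450]; cv2.imwrite('pics/sc1.png',cv2.resize(a,None,fx=3.4,fy=3.4,interpolation=cv2.INTER_CUBIC))
a=cv2.imread('pics/side0.png')[140:310,220:390]; cv2.imwrite('pics/si1.png',cv2.resize(a,None,fx=3.5,fy=3.5,interpolation=cv2.INTER_CUBIC))
```

```text
(no output)
```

View pics/sc1.png

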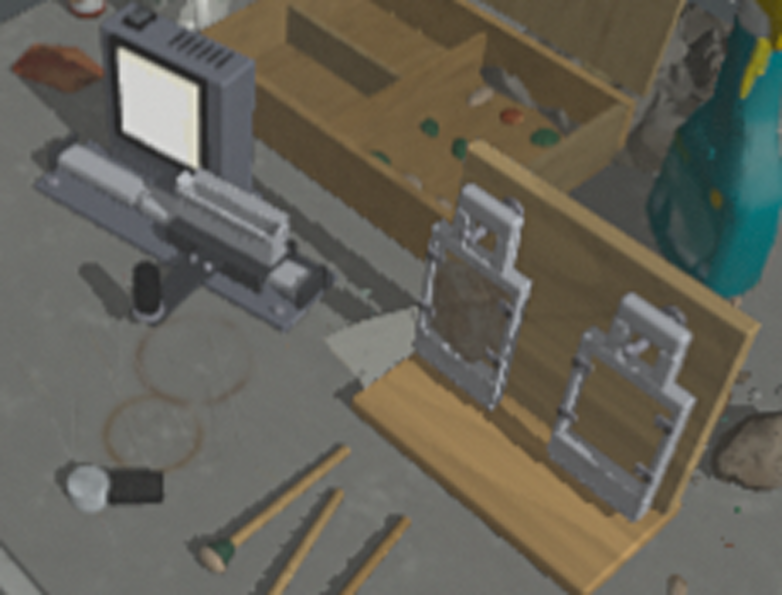

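View pics/si1.png

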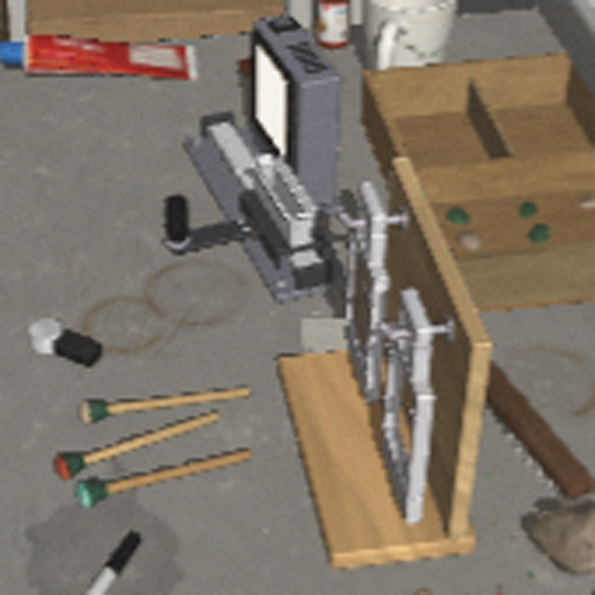

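The slab holder is the left one, and the empty holder is the right one in the scene crop. The light box's front top corners are at about (102,24) and (208,85), and the knob top is at (146,264). Next I fit the poses from both views.

```bash
cat > h.py <<'E'
import numpy as np
from bench import arm, eyes
from scipy.optimize import least_squares
from scipy.spatial.transform import Rotation as R
def proj(n,P,W=None):
    i=eyes.camera_info(n); W=i['world_to_cam'] if W is None else W
    c=np.atleast_2d(P)@W[:3,:3].T+W[:3,3]; s=c[:,:2]/c[:,2:]
    s=s*(1+i['k1']*(s**2).sum(1,keepdims=True))
    return s*210/np.tan(np.radians(i['vfov']/2))+[i['cx'],i['cy']]
def wristW(st):
    T=np.eye(4);T[:3,:3]=R.from_quat(st['tcp_rot']).as_matrix();T[:3,3]=st['tcp_pos']
    return np.linalg.inv(T@eyes.camera_info('wrist')['T_tool_cam'])
def place(p,P):
    c,s=np.cos(p[2]),np.sin(p[2]);P=np.atleast_2d(P)
    return np.c_[p[0]+c*P[:,0]-s*P[:,1],p[1]+s*P[:,0]+c*P[:,1],P[:,2]]
E
cat > fit.py <<'E'
from h import *
def px(n,u): return (np.array(u)+.5)/(3.4 if n=='scene' else 3.5)-.5+([220,115] if n=='scene' else [220,140])
box={'scene':[((23,56,133),(102,24)),((23,-56,133),(208,85)),((59,-56,133),(253,64)),],
'side':[((23,56,133),(253,22)),((23,-56,133),(291,88)),((59,-56,133),(338,80))]}
bed={'scene':[((-33,82),(37,183)),((-33,-152),(283,330))],'side':[((-33,82),(184,143)),((-33,-152),(277,300)),((31,-152),(325,290))]}
knob={'scene':[(66,(146,264))],'side':[(66,(177,198))]}
st={'scene':[((-5,75,181),(462,190)),((-5,35,181),(512,215)),((-5,89,27),(417,358)),((-5,21,27),(492,407)),((-5,21,141),(524,283)),((-5,-35,181),(625,298)),((-5,-75,181),(686,340)),((-5,-21,27),(550,455)),((-5,-89,27),(637,520)),((-5,-89,141),(690,400)),((-5,-21,141),(585,333))],
'side':[((-5,75,181),(362,185)),((5,35,181),(385,212)),((-5,-35,181),(402,293)),((-5,-75,181),(415,333)),((-5,-89,27),(408,522)),((5,-89,27),(420,520)),((-5,21,27),(365,398))]}
def fb(q):
    r=[]
    for n in box:
        r+=[proj(n,place(q,[a]))[0]-px(n,b) for a,b in box[n]]
        r+=[proj(n,place(q,[(*a,q[3])]))[0]-px(n,b) for a,b in bed[n]]
        r+=[proj(n,place(q,[(-90,q[4],a)]))[0]-px(n,b) for a,b in knob[n]]
    return np.array(r).ravel()
def fs(q): return np.array([proj(n,place(q,[a]))[0]-px(n,b) for n in st for a,b in st[n]]).ravel()
for f,x0 in((fb,[600,400,0,6,-90]),(fs,[600,0,0])):
    s=least_squares(f,x0,x_scale=[100,100,.3,10,30][:len(x0)],loss='soft_l1')
    print(np.round(s.x,3),np.round(f(s.x).reshape(-1,2),1).tolist())
    print(np.sqrt(np.diag(np.linalg.inv(s.jac.T@s.jac))))
    if f is fb: print('slide',s.x[4]+105,'knob',place(s.x,[(-90,s.x[4],50)]),'slot',place(s.x,[(0,s.x[4],28)]))
    else: print('holder',place(s.x,[(0,55,27),(0,-55,27)]))
E
python3 fit.py
```

```text
[ 5.43804e+02  1.71051e+02  1.74000e-01  3.96600e+00 -8.11960e+01] [[-0.7, -0.3], [4.9, 0.7], [1.6, -0.9], [-0.5, 1.0], [-0.3, 1.5], [-0.6, 2.2], [-0.2, -1.4], [2.4, -1.1], [1.2, -1.1], [-0.0, -0.7], [-1.5, -0.0], [6.6, -2.0], [-1.1, 0.3]]
[1.32635902 2.0545685  0.01336087 2.99920702 3.77776415]
slide 23.80436816105393 knob [[469.21263008  75.50535547  50.        ]] slot [[557.85479676  91.07989514  28.        ]]
[ 5.84827e+02 -1.52302e+02  1.40000e-02] [[-0.4, -0.9], [1.2, 2.9], [-1.4, -2.1], [0.2, 1.8], [-0.1, 1.8], [-1.1, -0.5], [-0.0, 0.1], [-1.4, -0.2], [-0.1, 1.7], [-0.5, 1.7], [-0.4, -0.4], [-0.4, -1.7], [1.6, 0.4], [0.3, -2.4], [1.7, -1.2], [0.3, 1.1], [1.3, 1.1], [0.8, 1.9]]
[0.86484626 0.79659968 0.01292453]
holder [[ 584.04267472  -97.30740237   27.        ]
 [ 585.61143577 -207.29621539   27.        ]]
```

{"op": "jog_arm", "data": {
  "deltas": [
    {"dx":0.25,"dy":-0.25,"az":0.3},
    {"dx":0.5,"dy":-0.5,"az":0.6},
    {"dx":0.6,"dy":-0.75,"az":0.9},
    {"dx":0.7,"dy":-1,"az":1},
    {"dx":0.7,"dy":-1,"az":1}
  ]
}}

```text
schema error: expected keys dx, dy, dz, ax, ay, az, jaw
```

{"op": "jog_arm", "data": {
  "deltas": [
    {"dx":0.1,"dy":-0.3},
    {"dx":0.2,"dy":-0.6},
    {"dx":0.2,"dy":-0.9},
    {"dx":0.2,"dy":-1,"dz":0.1},
    {"dx":0.2,"dy":-1,"dz":0.1},
    {"dx":0.2,"dy":-1,"dz":0.1}
  ]
}}

```text
schema error: expected keys dx, dy, dz, ax, ay, az, jaw
```

```bash
cat > snap.py <<'E'
import sys,pickle,cv2
from h import *
n=sys.argv[1]
s=arm.read_state(); im=eyes.snapshot('wrist'); pickle.dump(s,open(f'pics/{n}.pkl','wb')); cv2.imwrite(f'pics/{n}r.png',im)
cv2.imwrite(f'pics/{n}.png',cv2.resize(im,(800,600),interpolation=cv2.INTER_CUBIC)); print(s['t'],s['tcp_pos'],s['tcp_rot'])
E
python3 snap.py w1
```

```text
0.15 [258.53306077 568.60505901 291.35881894] [ 2.11778144e-01  9.77317460e-01 -7.30071258e-04 -2.58825852e-04]
```

{"op": "jog_arm", "data": {
  "deltas": [
    {"dx":0.25,"dy":-0.25,"dz":0,"ax":0,"ay":0,"az":0.3,"jaw":0},
    {"dx":0.5,"dy":-0.5,"dz":0,"ax":0,"ay":0,"az":0.6,"jaw":0},
    {"dx":0.6,"dy":-0.75,"dz":0,"ax":0,"ay":0,"az":0.9,"jaw":0},
    {"dx":0.7,"dy":-1,"dz":0,"ax":0,"ay":0,"az":1,"jaw":0},
    {"dx":0.7,"dy":-1,"dz":0,"ax":0,"ay":0,"az":1,"jaw":0}
  ]
}}

```text
t: 0.82
tcp_pos: [400.4, 365.5, 292.1]
tcp_rot: [-0.046, 0.999, -0.001, 0.0]
force: [0.3, 0.7, 0.3]
grip_width: 86.9
finger_force: 0.0
```

{"op": "jog_arm", "data": {
  "deltas": [
    {"dx":0.1,"dy":-0.3,"dz":0,"ax":0,"ay":0,"az":0,"jaw":0},
    {"dx":0.2,"dy":-0.6,"dz":0,"ax":0,"ay":0,"az":0,"jaw":0},
    {"dx":0.2,"dy":-0.9,"dz":0,"ax":0,"ay":0,"az":0,"jaw":0},
    {"dx":0.2,"dy":-1,"dz":0.1,"ax":0,"ay":0,"az":0,"jaw":0},
    {"dx":0.2,"dy":-1,"dz":0.1,"ax":0,"ay":0,"az":0,"jaw":0},
    {"dx":0.2,"dy":-1,"dz":0.1,"ax":0,"ay":0,"az":0,"jaw":0},
    {"dx":0.2,"dy":-1,"dz":0.1,"ax":0,"ay":0,"az":0,"jaw":0}
  ]
}}

```text
t: 1.7
tcp_pos: [438.2, 170.1, 311.4]
tcp_rot: [-0.049, 0.999, 0.0, -0.001]
force: [-0.3, 0.4, -0.9]
grip_width: 87.1
finger_force: 0.0
```

```bash
python3 snap.py w2
```

```text
1.7 [438.23395372 170.11750143 311.35229259] [-4.92924323e-02  9.98784115e-01  5.60784022e-05 -7.37896521e-04]
```

View pics/w2.png

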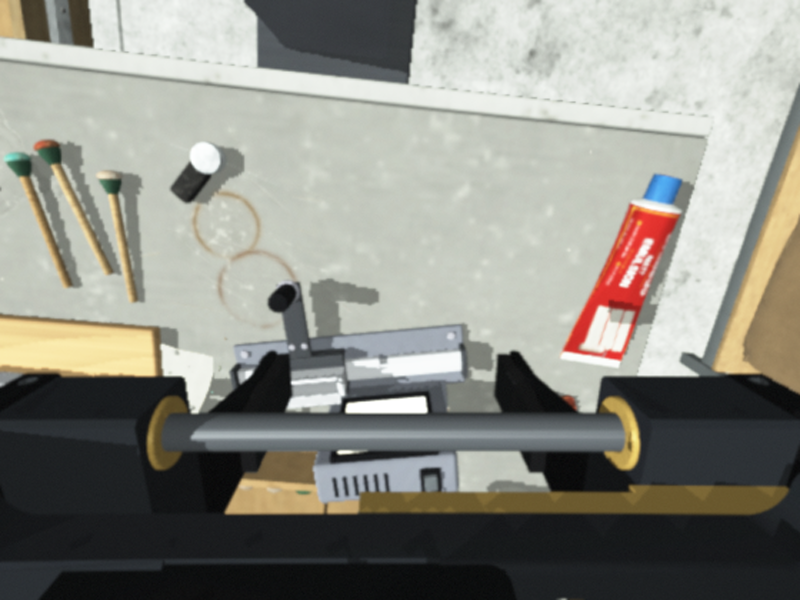

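The wrist view shows the knob at (282,298), and the bed's near edge from (235,347) to (465,325). The gripper hides everything below row 370, so I move forward and look again.

{"op": "jog_arm", "data": {
  "deltas": [
    {"dx":0.2,"dy":-0.15,"dz":0,"ax":0,"ay":0,"az":0.1,"jaw":0},
    {"dx":0.4,"dy":-0.3,"dz":0,"ax":0,"ay":0,"az":0.15,"jaw":0},
    {"dx":0.4,"dy":-0.3,"dz":0,"ax":0,"ay":0,"az":0.15,"jaw":0},
    {"dx":0.4,"dy":-0.3,"dz":0,"ax":0,"ay":0,"az":0.15,"jaw":0}
  ]
}}

```text
t: 2.25
tcp_pos: [518.2, 109.6, 311.4]
tcp_rot: [-0.088, 0.996, 0.0, -0.001]
force: [0.2, -0.9, -0.5]
grip_width: 86.8
finger_force: 0.0
```

```bash
python3 snap.py w3
```

```text
2.25 [518.21863919 109.56945798 311.36238713] [-8.75989531e-02  9.96155309e-01  2.29120519e-04 -9.85576639e-04]
```

View pics/w3.png

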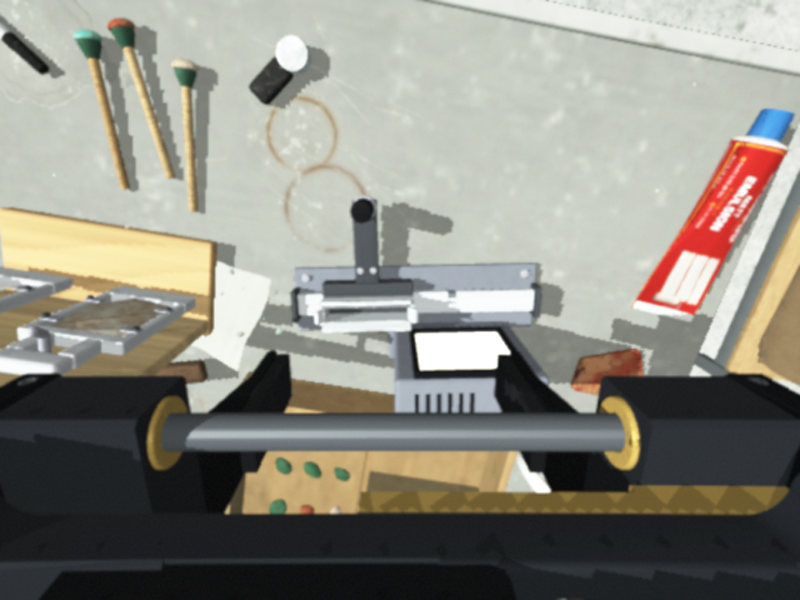

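{"op": "jog_arm", "data": {
  "deltas": [
    {"dx":0.1,"dy":-0.3,"dz":0.1,"ax":0,"ay":0,"az":-0.2,"jaw":0},
    {"dx":0.15,"dy":-0.6,"dz":0.2,"ax":0,"ay":0,"az":-0.43,"jaw":0},
    {"dx":0.2,"dy":-0.8,"dz":0.2,"ax":0,"ay":0,"az":-0.43,"jaw":0},
    {"dx":0.2,"dy":-1,"dz":0.2,"ax":0,"ay":0,"az":-0.43,"jaw":0},
    {"dx":0.2,"dy":-1,"dz":0.2,"ax":0,"ay":0,"az":-0.43,"jaw":0},
    {"dx":0.2,"dy":-1,"dz":0.2,"ax":0,"ay":0,"az":-0.43,"jaw":0}
  ]
}}

```text
t: 3.05
tcp_pos: [558.4, -89.8, 352.3]
tcp_rot: [0.025, 1.0, 0.0, -0.0]
force: [-0.5, 0.8, -0.6]
grip_width: 86.4
finger_force: 0.0
```

```bash
python3 snap.py w4
```

```text
3.05 [558.39454139 -89.82704249 352.25023953] [ 2.45353046e-02  9.99698910e-01  3.27977453e-04 -3.22128986e-05]
```

View pics/w4.png

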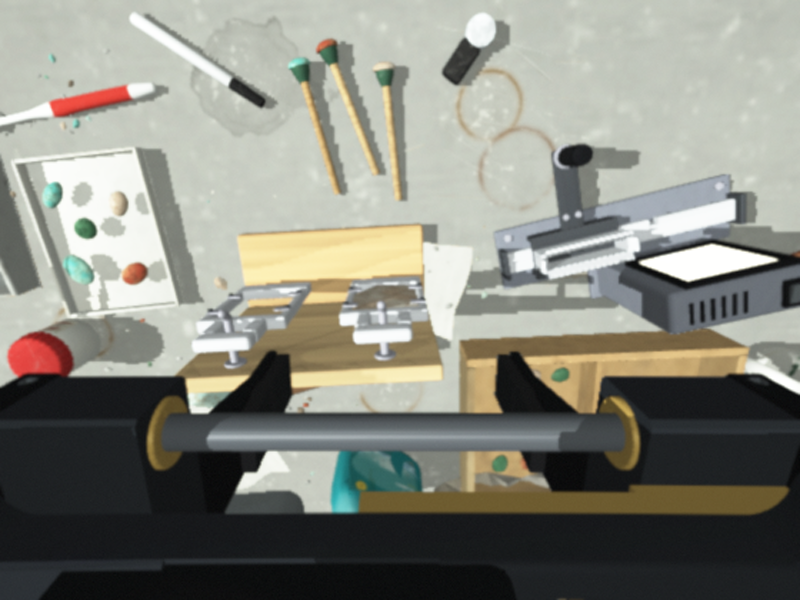

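w3 shows the knob top at (362,210), the slot around (365,310), and the bed corners at (296,268) and (537,263). w4 shows the slab holder bar around (382,332) and the empty one at (227,343). Next is an enlarged montage.

Run:
```python
import cv2,numpy as np
a=cv2.imread('pics/w4r.png')[190:270,135:315]; b=cv2.imread('pics/w3r.png')[135:234,200:380]
m=np.vstack([a,b]); print(m.shape); cv2.imwrite('pics/m.png',cv2.resize(m,None,fx=3.35,fy=3.35,interpolation=cv2.INTER_CUBIC))
```

```text
(179, 180, 3)
```

View pics/m.png

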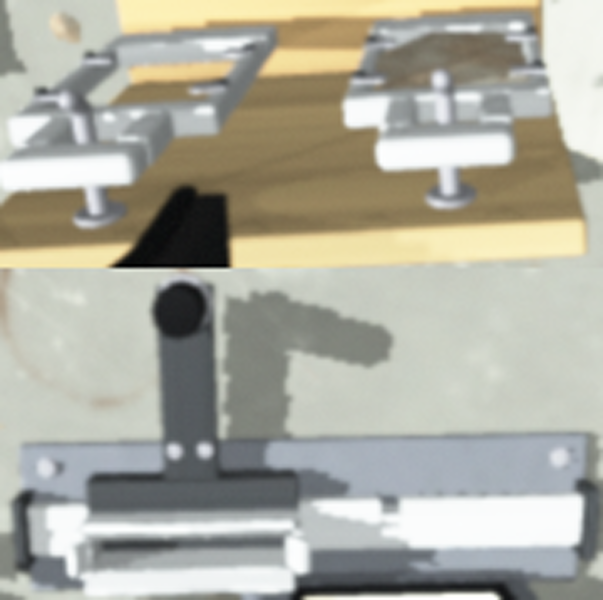

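```bash
cat > fit2.py <<'E'
from h import *
import pickle
exec(open('fit.py').read().split('def fb')[0].split('\n',1)[1])
W3=wristW(pickle.load(open('pics/w3.pkl','rb')));W4=wristW(pickle.load(open('pics/w4.pkl','rb')))
m4=lambda u:(np.array(u)+.5)/3.35-.5+[135,190]
m3=lambda u:(np.array(u)+.5)/3.35-.5+[200,55]
f8=lambda u:(np.array(u)+.5)*.7-.5
P=lambda q,a,W:proj('wrist',place(q,[a]),W)[0]
def fb(q):
    r=[];zb,yk,zc=q[3:]
    for n in box:
        w=.4
        r+=[w*(proj(n,place(q,[a]))[0]-px(n,b)) for a,b in box[n]]
        r+=[w*(proj(n,place(q,[(*a,zb)]))[0]-px(n,b)) for a,b in bed[n]]
        r+=[w*(proj(n,place(q,[(-90,yk,a)]))[0]-px(n,b)) for a,b in knob[n]]
    r+=[P(q,(-33,-152,zb),W3)-m3((22,444)),P(q,(-33,82,zb),W3)-m3((588,433)),P(q,(-90,yk,66),W3)-m3((180,310))]
    r+=[P(q,(23,y,zc+d),W3)-f8(b) for y,d,b in((-37,-40,(414,333)),(-37,40,(416,371)),(37,40,(509,367)),(37,-40,(497,331)))]
    return np.array(r).ravel()
S4=[((-5,35,181),(377,138)),((-5,75,181),(512,135)),((5,35,181),(380,168)),((5,75,181),(512,164)),((-5,-75,181),(3,160)),((-5,-35,181),(134,155)),((5,-75,181),(6,188)),((5,-35,181),(136,182)),((-5,21,141),(345,97)),((-5,89,141),(550,88))]
def fs(q): return np.array([.4*(proj(n,place(q,[a]))[0]-px(n,b)) for n in st for a,b in st[n]]+[P(q,a,W4)-m4(b) for a,b in S4]).ravel()
for f,x0 in((fb,[544,171,.17,4,-81,80]),(fs,[585,-152,0.01])):
    s=least_squares(f,x0,x_scale=[100,100,.3,10,30,10][:len(x0)],loss='soft_l1')
    print(np.round(s.x,3),np.round(f(s.x).reshape(-1,2),1).tolist()); q=s.x
    if f is fb:
        print('slide',q[4]+105,'knob',place(q,[(-90,q[4],50)]),'slot',place(q,[(0,q[4],28)]))
        for a in [(0,q[4]-37,60),(0,q[4]+37,60),(-6.3,q[4]-42,60),(-6.3,q[4]+42,60),(6.3,q[4],60),(-6.3,q[4],60)]: print(a,(P(q,a,W3)-[200,55]+.5)*3.35-.5)
    else: print('holder',place(q,[(0,55,27),(0,-55,27)]))
E
python3 fit2.py
```

```text
[ 5.43367e+02  1.71554e+02  1.90000e-01  4.07400e+00 -7.89380e+01
  7.74870e+01] [[-0.5, -0.1], [1.9, 0.1], [0.5, -0.5], [-0.4, 0.5], [0.1, 0.4], [-0.3, 0.7], [-0.3, -0.6], [1.0, -0.5], [0.5, -0.6], [-0.2, -0.3], [-0.3, -0.1], [2.9, -1.0], [-0.4, -0.0], [-1.0, -0.5], [-0.6, 0.3], [-0.0, 0.6], [-0.2, -0.9], [2.0, -0.6], [6.1, 1.3], [-2.6, -0.3]]
slide 26.062343082421634 knob [[469.91047522  77.0279797   50.        ]] slot [[558.28809339  94.03964061  28.        ]]
(0, np.float64(-115.93765691757837), 60) [ 89.82287698 561.07505718]
(0, np.float64(-41.937656917578366), 60) [290.39454972 558.14462949]
(-6.3, np.float64(-120.93765691757837), 60) [ 75.10564599 545.05288424]
(-6.3, np.float64(-36.937656917578366), 60) [303.96289671 541.70220545]
(6.3, np.float64(-78.93765691757837), 60) [190.66966844 575.67117422]
(-6.3, np.float64(-78.93765691757837), 60) [189.5215977 543.3750722]
[ 5.81569e+02 -1.52039e+02  7.00000e-03] [[-0.6, -0.1], [0.0, 1.4], [-0.9, -0.7], [-0.4, 1.0], [-0.5, 1.0], [-1.0, 0.1], [-0.6, 0.5], [-1.0, 0.3], [-0.6, 1.1], [-0.8, 1.1], [-0.7, 0.2], [-0.6, -0.7], [0.1, 0.2], [-0.5, -0.9], [-0.1, -0.5], [-0.6, 0.5], [-0.2, 0.5], [-0.2, 0.8], [-0.3, 0.6], [1.1, -0.7], [-0.3, 1.3], [1.5, 0.3], [-2.8, 0.1], [-0.5, -0.6], [-1.7, 1.3], [0.6, 0.9], [-0.3, 0.3], [1.0, -0.4]]
holder [[ 581.19990173  -97.04040245   27.        ]
 [ 581.93793078 -207.03792657   27.        ]]
```

{"op": "jog_arm", "data": {
  "deltas": [
    {"dx":0.113,"dy":-0.036,"dz":0,"ax":0,"ay":0,"az":0.107,"jaw":0},
    {"dx":0.113,"dy":-0.036,"dz":-0.2,"ax":0,"ay":0,"az":0.107,"jaw":0},
    {"dx":0.113,"dy":-0.036,"dz":-0.4,"ax":0,"ay":0,"az":0.107,"jaw":0},
    {"dx":0.113,"dy":-0.036,"dz":-0.55,"ax":0,"ay":0,"az":0.107,"jaw":0},
    {"dx":0.113,"dy":-0.036,"dz":-0.67,"ax":0,"ay":0,"az":0.107,"jaw":0},
    {"dx":0.113,"dy":-0.036,"dz":-0.67,"ax":0,"ay":0,"az":0.107,"jaw":0},
    {"dx":0.113,"dy":-0.036,"dz":-0.67,"ax":0,"ay":0,"az":0.107,"jaw":0}
  ]
}}

```text
t: 3.98
tcp_pos: [581.9, -97.5, 219.5]
tcp_rot: [-0.004, 1.0, -0.0, 0.001]
force: [0.6, 0.3, -0.5]
grip_width: 86.9
finger_force: 0.0
```

{"op": "jog_arm", "data": {
  "deltas": [
    {"dx":0,"dy":0,"dz":0,"ax":0,"ay":0,"az":0,"jaw":0.4},
    {"dx":0,"dy":0,"dz":0,"ax":0,"ay":0,"az":0,"jaw":0.8},
    {"dx":0,"dy":0,"dz":0,"ax":0,"ay":0,"az":0,"jaw":0.8},
    {"dx":0,"dy":0,"dz":0,"ax":0,"ay":0,"az":0,"jaw":0.8},
    {"dx":0,"dy":0,"dz":0,"ax":0,"ay":0,"az":0,"jaw":0.8},
    {"dx":0,"dy":0,"dz":0,"ax":0,"ay":0,"az":0,"jaw":0.8},
    {"dx":0,"dy":0,"dz":0,"ax":0,"ay":0,"az":0,"jaw":0.8}
  ],
  "force": 25
}}

```text
t: 4.85
tcp_pos: [581.3, -98.3, 218.2]
tcp_rot: [-0.003, 1.0, 0.0, -0.0]
force: [0.4, 0.4, 0.7]
grip_width: 39.8
finger_force: 25.0
```

{"op": "jog_arm", "data": {
  "deltas": [
    {"dx":0,"dy":0,"dz":0.03,"ax":0,"ay":0,"az":0,"jaw":0.8},
    {"dx":0,"dy":0,"dz":0.062,"ax":0,"ay":0,"az":0,"jaw":0.8},
    {"dx":0,"dy":0,"dz":0.062,"ax":0,"ay":0,"az":0,"jaw":0.8},
    {"dx":0,"dy":0,"dz":0.062,"ax":0,"ay":0,"az":0,"jaw":0.8}
  ]
}}

```text
t: 5.35
tcp_pos: [581.3, -98.3, 230.7]
tcp_rot: [-0.003, 1.0, 0.0, 0.0]
force: [0.7, -0.4, -1.5]
grip_width: 39.8
finger_force: 25.0
```

{"op": "jog_arm", "data": {
  "deltas": [
    {"dx":-0.05,"dy":0,"dz":0,"ax":0,"ay":0,"az":0,"jaw":0.8},
    {"dx":-0.1,"dy":0,"dz":0,"ax":0,"ay":0,"az":0,"jaw":0.8},
    {"dx":-0.2,"dy":0,"dz":0,"ax":0,"ay":0,"az":0,"jaw":0.8},
    {"dx":-0.3,"dy":0,"dz":0,"ax":0,"ay":0,"az":0,"jaw":0.8},
    {"dx":-0.4,"dy":0,"dz":0,"ax":0,"ay":0,"az":0,"jaw":0.8},
    {"dx":-0.4,"dy":0,"dz":0,"ax":0,"ay":0,"az":0,"jaw":0.8},
    {"dx":-0.4,"dy":0,"dz":0,"ax":0,"ay":0,"az":0,"jaw":0.8},
    {"dx":-0.4,"dy":0,"dz":0,"ax":0,"ay":0,"az":0,"jaw":0.8}
  ]
}}

```text
t: 6.35
tcp_pos: [501.8, -98.3, 230.8]
tcp_rot: [-0.003, 1.0, -0.0, 0.0]
force: [-0.4, 0.7, -2.1]
grip_width: 40.0
finger_force: 25.0
```

{"op": "jog_arm", "data": {
  "deltas": [
    {"dx":0,"dy":0,"dz":0.2,"ax":0,"ay":0,"az":0,"jaw":0.8},
    {"dx":0.05,"dy":0.2,"dz":0.25,"ax":0,"ay":0,"az":0.1,"jaw":0.8},
    {"dx":0.15,"dy":0.4,"dz":0.25,"ax":0,"ay":0,"az":0.2,"jaw":0.8},
    {"dx":0.2,"dy":0.6,"dz":0.25,"ax":0,"ay":0,"az":0.3,"jaw":0.8},
    {"dx":0.25,"dy":0.8,"dz":0.25,"ax":0,"ay":0,"az":0.351,"jaw":0.8},
    {"dx":0.2825,"dy":0.9,"dz":0.25,"ax":0,"ay":0,"az":0.351,"jaw":0.8},
    {"dx":0.2825,"dy":0.9615,"dz":0.25,"ax":0,"ay":0,"az":0.351,"jaw":0.8},
    {"dx":0.2825,"dy":0.9615,"dz":0.25,"ax":0,"ay":0,"az":0.351,"jaw":0.8}
  ]
}}

```text
t: 7.35
tcp_pos: [557.7, 94.1, 280.4]
tcp_rot: [-0.095, 0.995, -0.0, -0.0]
force: [0.8, -0.3, -2.1]
grip_width: 39.6
finger_force: 25.0
```

Run:
```python
import cv2,numpy as np
from h import *
s=arm.read_state();print(s['tcp_pos'],s['tcp_rot'],s['force'])
a=eyes.snapshot('scene')[115:215,220:350];b=eyes.snapshot('side')[125:225,240:345]
c=eyes.snapshot('wrist')
cv2.imwrite('pics/c1.png',c)
f=lambda i,k:cv2.resize(i,None,fx=k,fy=k,interpolation=cv2.INTER_CUBIC)
top=np.hstack([f(a,3),f(b,3)]); w=f(c[110:260,150:400],2)
o=np.zeros((600,top.shape[1],3),np.uint8);o[:300]=top;o[300:,:500]=w;cv2.imwrite('pics/m2.png',o);print(o.shape)
```

```text
[557.70538035  94.07396607 280.39667102] [-9.50883892e-02  9.95468763e-01 -1.81598894e-04 -3.28269649e-04] [ 0.82009939 -0.29634898 -2.06252877]
(600, 705, 3)
```

View pics/m2.png

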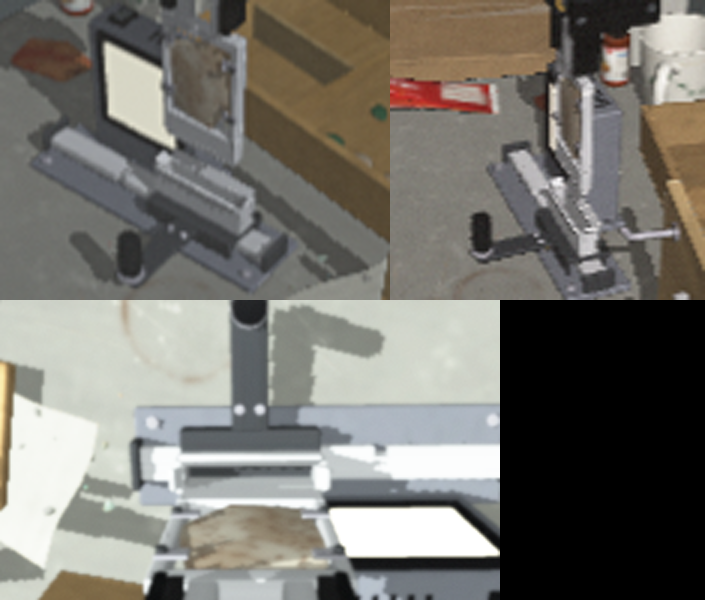

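{"op": "jog_arm", "data": {
  "deltas": [
    {"dx":0.002,"dy":0,"dz":-0.06,"ax":0,"ay":0,"az":0.02,"jaw":0.8},
    {"dx":0.002,"dy":0,"dz":-0.12,"ax":0,"ay":0,"az":0.02,"jaw":0.8},
    {"dx":0.002,"dy":0,"dz":-0.15,"ax":0,"ay":0,"az":0.02,"jaw":0.8},
    {"dx":0.002,"dy":0,"dz":-0.17,"ax":0,"ay":0,"az":0.02,"jaw":0.8},
    {"dx":0.002,"dy":0,"dz":-0.19,"ax":0,"ay":0,"az":0.02,"jaw":0.8},
    {"dx":0.002,"dy":0,"dz":-0.19,"ax":0,"ay":0,"az":0.02,"jaw":0.8}
  ]
}}

```text
t: 8.25
tcp_pos: [558.1, 94.1, 242.4]
tcp_rot: [-0.1, 0.995, 0.0, -0.0]
force: [-0.1, -0.9, -1.9]
grip_width: 39.8
finger_force: 25.0
```

Foot at about 51 mm, inside the lips with no contact; continuing down gently.

{"op": "jog_arm", "data": {
  "deltas": [
    {"dx":0,"dy":0,"dz":-0.015,"ax":0,"ay":0,"az":0,"jaw":0.8},
    {"dx":0,"dy":0,"dz":-0.03,"ax":0,"ay":0,"az":0,"jaw":0.8},
    {"dx":0,"dy":0,"dz":-0.045,"ax":0,"ay":0,"az":0,"jaw":0.8},
    {"dx":0,"dy":0,"dz":-0.045,"ax":0,"ay":0,"az":0,"jaw":0.8}
  ]
}}

```text
t: 8.75
tcp_pos: [558.0, 94.0, 233.2]
tcp_rot: [-0.1, 0.995, 0.0, -0.0]
force: [0.4, 0.3, -2.0]
grip_width: 39.9
finger_force: 25.0
```

{"op": "jog_arm", "data": {
  "deltas": [
    {"dx":0,"dy":0,"dz":-0.02,"ax":0,"ay":0,"az":0,"jaw":0.8},
    {"dx":0,"dy":0,"dz":-0.04,"ax":0,"ay":0,"az":0,"jaw":0.8},
    {"dx":0,"dy":0,"dz":-0.05,"ax":0,"ay":0,"az":0,"jaw":0.8},
    {"dx":0,"dy":0,"dz":-0.06,"ax":0,"ay":0,"az":0,"jaw":0.8},
    {"dx":0,"dy":0,"dz":-0.06,"ax":0,"ay":0,"az":0,"jaw":0.8}
  ]
}}

```text
t: 9.38
tcp_pos: [558.1, 94.0, 221.4]
tcp_rot: [-0.1, 0.995, 0.0, -0.0]
force: [-0.5, -0.3, -1.4]
grip_width: 39.1
finger_force: 25.0
```

{"op": "jog_arm", "data": {
  "deltas": [
    {"dx":0,"dy":0,"dz":-0.005,"ax":0,"ay":0,"az":0,"jaw":0.8},
    {"dx":0,"dy":0,"dz":-0.01,"ax":0,"ay":0,"az":0,"jaw":0.8},
    {"dx":0,"dy":0,"dz":-0.014,"ax":0,"ay":0,"az":0,"jaw":0.8},
    {"dx":0,"dy":0,"dz":-0.014,"ax":0,"ay":0,"az":0,"jaw":0.8}
  ]
}}

```text
t: 9.88
tcp_pos: [558.4, 94.1, 219.3]
tcp_rot: [-0.1, 0.995, 0.0, 0.0]
force: [-0.6, 0.5, 1.5]
grip_width: 40.2
finger_force: 25.0
```

Floor contact came at the expected height. Opening the jaws.

{"op": "jog_arm", "data": {
  "deltas": [
    {"dx":0,"dy":0,"dz":0,"ax":0,"ay":0,"az":0,"jaw":0.4},
    {"dx":0,"dy":0,"dz":0,"ax":0,"ay":0,"az":0,"jaw":0.1},
    {"dx":0,"dy":0,"dz":0,"ax":0,"ay":0,"az":0,"jaw":0},
    {"dx":0,"dy":0,"dz":0,"ax":0,"ay":0,"az":0,"jaw":0},
    {"dx":0,"dy":0,"dz":0,"ax":0,"ay":0,"az":0,"jaw":0},
    {"dx":0,"dy":0,"dz":0,"ax":0,"ay":0,"az":0,"jaw":0}
  ]
}}

```text
t: 10.62
tcp_pos: [558.2, 94.0, 218.8]
tcp_rot: [-0.1, 0.995, -0.0, 0.0]
force: [-0.3, 0.3, -0.2]
grip_width: 85.7
finger_force: 0.0
```

{"op": "jog_arm", "data": {
  "deltas": [
    {"dx":0,"dy":0,"dz":0.1,"ax":0,"ay":0,"az":0,"jaw":0},
    {"dx":0,"dy":0,"dz":0.3,"ax":0,"ay":0,"az":0,"jaw":0},
    {"dx":0,"dy":0,"dz":0.5,"ax":0,"ay":0,"az":0,"jaw":0},
    {"dx":-0.1,"dy":0,"dz":0.5,"ax":0,"ay":0,"az":0,"jaw":0},
    {"dx":-0.25,"dy":-0.05,"dz":0.5,"ax":0,"ay":0,"az":0,"jaw":0},
    {"dx":-0.44,"dy":-0.085,"dz":0.5,"ax":0,"ay":0,"az":0,"jaw":0},
    {"dx":-0.44,"dy":-0.085,"dz":0.5,"ax":0,"ay":0,"az":0,"jaw":0}
  ]
}}

```text
t: 11.5
tcp_pos: [468.9, 76.9, 320.4]
tcp_rot: [-0.1, 0.995, -0.0, 0.001]
force: [0.5, 1.2, -0.4]
grip_width: 87.1
finger_force: 0.0
```

Run:
```python
import cv2,numpy as np
from h import *
s=arm.read_state();print(s['t'],s['tcp_pos'],s['tcp_rot'])
a=eyes.snapshot('scene')[115:215,220:350];b=eyes.snapshot('side')[125:225,240:345]
c=eyes.snapshot('wrist')
f=lambda i,k:cv2.resize(i,None,fx=k,fy=k,interpolation=cv2.INTER_CUBIC)
top=np.hstack([f(a,3),f(b,3)]); w=f(c[60:260,100:450],1.5)
o=np.zeros((600,top.shape[1],3),np.uint8);o[:300]=top;o[300:,:525]=w;cv2.imwrite('pics/m3.png',o)
W=wristW(s);print(((proj('wrist',[[469.9,77,66],[558.3,94,182]],W)-[100,60]+.5)*1.5-.5)+[0,300])
```

```text
11.5 [468.87446253  76.90779043 320.35561947] [-9.99845485e-02  9.94988641e-01 -1.14477552e-04  8.25188434e-04]
[[262.03996089 498.45519965]
 [260.39098706 685.13263655]]
```

View pics/m3.png

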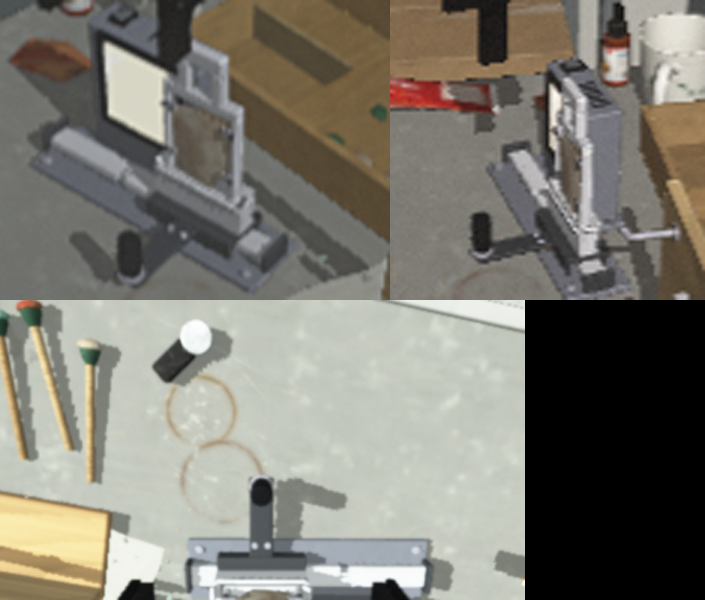

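The holder stands fully in the slot, and the knob top shows at (261,494), close to the predicted (262,498). Descending on the knob.

{"op": "jog_arm", "data": {
  "deltas": [
    {"dx":0,"dy":0,"dz":-0.25,"ax":0,"ay":0,"az":0,"jaw":0.2},
    {"dx":0,"dy":0,"dz":-0.5,"ax":0,"ay":0,"az":0,"jaw":0.2},
    {"dx":0,"dy":0,"dz":-0.75,"ax":0,"ay":0,"az":0,"jaw":0.2},
    {"dx":0,"dy":0,"dz":-0.9,"ax":0,"ay":0,"az":0,"jaw":0.2},
    {"dx":0,"dy":0,"dz":-1,"ax":0,"ay":0,"az":0,"jaw":0.2},
    {"dx":0,"dy":0,"dz":-1,"ax":0,"ay":0,"az":0,"jaw":0.2}
  ]
}}

```text
t: 12.4
tcp_pos: [469.8, 77.1, 117.3]
tcp_rot: [-0.1, 0.995, 0.0, -0.002]
force: [0.3, -0.2, 0.1]
grip_width: 70.0
finger_force: 0.0
```

{"op": "jog_arm", "data": {
  "deltas": [
    {"dx":0,"dy":0,"dz":-0.05,"ax":0,"ay":0,"az":0,"jaw":0.2},
    {"dx":0,"dy":0,"dz":-0.085,"ax":0,"ay":0,"az":0,"jaw":0.2},
    {"dx":0,"dy":0,"dz":-0.085,"ax":0,"ay":0,"az":0,"jaw":0.6},
    {"dx":0,"dy":0,"dz":-0.085,"ax":0,"ay":0,"az":0,"jaw":1},
    {"dx":0,"dy":0,"dz":-0.085,"ax":0,"ay":0,"az":0,"jaw":1},
    {"dx":0,"dy":0,"dz":-0.085,"ax":0,"ay":0,"az":0,"jaw":1},
    {"dx":0,"dy":0,"dz":-0.085,"ax":0,"ay":0,"az":0,"jaw":1},
    {"dx":0,"dy":0,"dz":-0.085,"ax":0,"ay":0,"az":0,"jaw":1}
  ],
  "force": 20
}}

```text
t: 13.4
tcp_pos: [470.3, 76.8, 101.9]
tcp_rot: [-0.1, 0.995, -0.0, 0.0]
force: [-0.7, -1.6, -0.4]
grip_width: 17.6
finger_force: 8.9
```

Run:
```python
from h import *
s=arm.read_state();print(s['t'],s['tcp_pos'],s['tcp_rot'],s['force'],s['grip_width'],s['finger_force'])
```

```text
13.4 [470.32121076  76.83535376 101.91700565] [-1.00134869e-01  9.94973841e-01 -2.36804554e-04  8.81968603e-05] [-0.68711321 -1.62808681 -0.41044477] 17.57263385466186 8.874123967252672
```

Gripped. Sliding about 68 mm first.

{"op": "jog_arm", "data": {
  "deltas": [
    {"dx":-0.004,"dy":0.02,"dz":0,"ax":0,"ay":0,"az":0,"jaw":1},
    {"dx":-0.013,"dy":0.065,"dz":0,"ax":0,"ay":0,"az":0,"jaw":1},
    {"dx":-0.026,"dy":0.13,"dz":0,"ax":0,"ay":0,"az":0,"jaw":1},
    {"dx":-0.039,"dy":0.195,"dz":0,"ax":0,"ay":0,"az":0,"jaw":1},
    {"dx":-0.05,"dy":0.255,"dz":0,"ax":0,"ay":0,"az":0,"jaw":1},
    {"dx":-0.06,"dy":0.305,"dz":0,"ax":0,"ay":0,"az":0,"jaw":1},
    {"dx":-0.066,"dy":0.334,"dz":0,"ax":0,"ay":0,"az":0,"jaw":1},
    {"dx":-0.066,"dy":0.334,"dz":0,"ax":0,"ay":0,"az":0,"jaw":1}
  ]
}}

```text
t: 14.4
tcp_pos: [456.8, 144.9, 101.9]
tcp_rot: [-0.1, 0.995, 0.001, -0.0]
force: [-0.7, 1.4, 1.4]
grip_width: 17.2
finger_force: 20.0
```

```bash
cat > r.py <<'E'
from h import *
s=arm.read_state();u=np.array([-.194,.981,0]);print(s['t'],s['tcp_pos'],'along',(s['tcp_pos']-[470.3,76.8,101.9])@u,'F',s['force'],s['force']@u,s['grip_width'],s['finger_force'])
E
python3 r.py
```

```text
14.4 [456.80065706 144.86022241 101.89682173] along 69.38595071525312 F [-0.72157828  1.39384706  1.36077266] 1.507350152132155 17.206079976586963 20.001481524668634
```

{"op": "jog_arm", "data": {
  "deltas": [
    {"dx":-0.001,"dy":0.005,"dz":0,"ax":0,"ay":0,"az":0,"jaw":1},
    {"dx":-0.003,"dy":0.015,"dz":0,"ax":0,"ay":0,"az":0,"jaw":1},
    {"dx":-0.003,"dy":0.015,"dz":0,"ax":0,"ay":0,"az":0,"jaw":1}
  ]
}}

```text
t: 14.78
tcp_pos: [456.4, 146.8, 101.9]
tcp_rot: [-0.1, 0.995, 0.0, -0.0]
force: [-1.2, -0.9, 1.2]
grip_width: 17.8
finger_force: 20.0
```

```bash
python3 r.py
```

```text
14.775 [456.42059146 146.80335153 101.86425358] along 71.36589310781522 F [-1.2348925  -0.92655929  1.20133926] -0.6693855186740897 17.815220980142392 20.000211945734918
```

{"op": "jog_arm", "data": {
  "deltas": [
    {"dx":-0.001,"dy":0.005,"dz":0,"ax":0,"ay":0,"az":0,"jaw":1},
    {"dx":-0.002,"dy":0.01,"dz":0,"ax":0,"ay":0,"az":0,"jaw":1},
    {"dx":-0.002,"dy":0.01,"dz":0,"ax":0,"ay":0,"az":0,"jaw":1}
  ]
}}

```text
t: 15.15
tcp_pos: [456.0, 149.1, 101.9]
tcp_rot: [-0.1, 0.995, 0.0, -0.0]
force: [-1.3, -0.4, 3.1]
grip_width: 17.5
finger_force: 20.0
```

```bash
python3 r.py
```

```text
15.15 [455.95486988 149.11115695 101.88207628] along 73.72020020915947 F [-1.27598046 -0.42634568  3.05107759] -0.1707049014493591 17.549000919866128 20.000432808883488
```

{"op": "jog_arm", "data": {
  "deltas": [
    {"dx":-0.001,"dy":0.005,"dz":0,"ax":0,"ay":0,"az":0,"jaw":1},
    {"dx":-0.002,"dy":0.01,"dz":0,"ax":0,"ay":0,"az":0,"jaw":1},
    {"dx":-0.002,"dy":0.01,"dz":0,"ax":0,"ay":0,"az":0,"jaw":1}
  ]
}}

```text
t: 15.52
tcp_pos: [455.5, 151.3, 101.9]
tcp_rot: [-0.1, 0.995, 0.0, -0.0]
force: [-2.1, 4.0, 4.5]
grip_width: 17.1
finger_force: 20.0
```

```bash
python3 r.py
```

```text
15.525 [455.51113619 151.33365193 101.87800978] along 75.98655211910378 F [-2.14879093  4.03021425  4.49128323] 4.370505624546732 17.121013172997003 20.000654594041407
```

The +4.4 N pull along the rail means the ball is drawing in. Continuing in 1 mm steps.

{"op": "jog_arm", "data": {
  "deltas": [
    {"dx":-0.001,"dy":0.006,"dz":0,"ax":0,"ay":0,"az":0,"jaw":1},
    {"dx":-0.001,"dy":0.006,"dz":0,"ax":0,"ay":0,"az":0,"jaw":1},
    {"dx":-0.001,"dy":0.006,"dz":0,"ax":0,"ay":0,"az":0,"jaw":1}
  ]
}}

```text
t: 15.9
tcp_pos: [455.3, 152.5, 101.9]
tcp_rot: [-0.1, 0.995, 0.0, -0.0]
force: [-3.3, 5.5, 4.4]
grip_width: 17.3
finger_force: 20.0
```

```bash
python3 r.py
```

```text
15.9 [455.2956147  152.46855851 101.87246285] along 77.14170664579036 F [-3.31455067  5.50291259  4.35388764] 6.041380080940502 17.27934544603843 20.00054642558098
```

{"op": "jog_arm", "data": {
  "deltas": [
    {"dx":-0.001,"dy":0.006,"dz":0,"ax":0,"ay":0,"az":0,"jaw":1},
    {"dx":-0.001,"dy":0.006,"dz":0,"ax":0,"ay":0,"az":0,"jaw":1},
    {"dx":-0.001,"dy":0.006,"dz":0,"ax":0,"ay":0,"az":0,"jaw":1}
  ]
}}

```text
t: 16.27
tcp_pos: [455.1, 153.4, 101.9]
tcp_rot: [-0.1, 0.995, 0.0, -0.0]
force: [-3.0, 4.8, 5.4]
grip_width: 17.4
finger_force: 20.0
```

```bash
python3 r.py
```

```text
16.275 [455.13516088 153.36459051 101.8631981 ] along 78.05184208005042 F [-2.99385912  4.8441181   5.35212325] 5.332888523787825 17.44134026089903 20.000050831586123
```

{"op": "jog_arm", "data": {
  "deltas": [
    {"dx":-0.001,"dy":0.006,"dz":0,"ax":0,"ay":0,"az":0,"jaw":1},
    {"dx":-0.001,"dy":0.006,"dz":0,"ax":0,"ay":0,"az":0,"jaw":1},
    {"dx":-0.001,"dy":0.006,"dz":0,"ax":0,"ay":0,"az":0,"jaw":1}
  ]
}}

```text
t: 16.65
tcp_pos: [455.0, 153.9, 101.8]
tcp_rot: [-0.1, 0.995, -0.001, -0.0]
force: [-2.4, 1.5, 5.3]
grip_width: 17.7
finger_force: 20.0
```

```bash
python3 r.py
```

```text
16.65 [455.03330627 153.86061299 101.83494117] along 78.55819992238197 F [-2.35958648  1.47748987  5.28792351] 1.907177341703171 17.670864236622872 20.000583571381867
```

{"op": "jog_arm", "data": {
  "deltas": [
    {"dx":-0.001,"dy":0.004,"dz":0,"ax":0,"ay":0,"az":0,"jaw":1},
    {"dx":-0.001,"dy":0.004,"dz":0,"ax":0,"ay":0,"az":0,"jaw":1},
    {"dx":-0.001,"dy":0.004,"dz":0,"ax":0,"ay":0,"az":0,"jaw":1}
  ]
}}

```text
t: 17.02
tcp_pos: [455.0, 154.1, 101.8]
tcp_rot: [-0.1, 0.995, -0.001, -0.0]
force: [-2.1, -3.4, 5.3]
grip_width: 17.1
finger_force: 20.0
```

```bash
python3 r.py
```

```text
17.025 [454.99338012 154.11872772 101.84027188] along 78.8191561506962 F [-2.11326738 -3.41679921  5.29809106] -2.9419061491379064 17.06503487745465 20.002720160409808
```

Force crosses zero at about 78.6 mm, against 79 expected, so the ball sits in the notch. Easing off slightly and settling.

{"op": "jog_arm", "data": {
  "deltas": [
    {"dx":0,"dy":-0.002,"dz":0.002,"ax":0,"ay":0,"az":0,"jaw":1},
    {"dx":0,"dy":-0.002,"dz":0.002,"ax":0,"ay":0,"az":0,"jaw":1},
    {"dx":0,"dy":-0.002,"dz":0.002,"ax":0,"ay":0,"az":0,"jaw":1},
    {"dx":0,"dy":-0.002,"dz":0.002,"ax":0,"ay":0,"az":0,"jaw":1},
    {"dx":0,"dy":-0.002,"dz":0.002,"ax":0,"ay":0,"az":0,"jaw":1}
  ]
}}

```text
t: 17.65
tcp_pos: [454.9, 154.3, 101.9]
tcp_rot: [-0.1, 0.995, -0.001, 0.0]
force: [1.5, -5.5, -2.8]
grip_width: 17.9
finger_force: 20.0
```

```bash
python3 r.py
python3 - <<'E'
from bench import arm
print(arm.sign_off())
E
```

```text
17.65 [454.92777238 154.25246393 101.94527542] along 78.96307927313164 F [ 1.45591357 -5.54866525 -2.78281056] -5.725687840777027 17.937753564856504 20.000594900920987
the job is handed in; nothing more can be done
None
```

The slab holder is standing in the carriage slot, released, and the carriage is in the detent notch with the fingers still gripping the knob at 20 N. I handed the job in at 17.65 s, but sign-off gave no verdict. The notch position rests on the force readings: the pull along the rail reversed near 78.6 mm, and the last reading was 79.0 mm with 5.7 N resisting, inside the 7–9 N needed to leave the notch.

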